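# Lock off the drive and stow its guard panel

## Robot

A 6-joint arm with a two-finger parallel gripper is mounted at the origin on the work surface. World frame = base frame: x ahead of the robot, y to its left, z up, the work surface at z = 0. Lengths are in mm, angles in rad, forces in N, time in s.
With the tool pointing down it reaches from about 275 to 750 mm from the base axis. Payload 10.2 kg.
Tool frame: the origin (TCP) lies between the finger pads; the fingertips stand 17 mm ahead of it and the grasp point (between the pads) lies 2 mm behind it; z points along the fingers, y is the line along which they close (so a half turn about z gives the same grasp; the last joint's range is limited). The gripper opens to 85 mm and grips with 20 to 120 N. Pads are 22 mm wide; open, the fingers measure 114 mm over their backs; the gripper's body (76 mm by 85 mm) begins 54 mm behind the grasp point. The pads swing forward as they close: fully open they stand 13 mm farther back than shut.
Start: joints at [-1.421, 0.313, 1.498, -0, 1.331, -0.223], TCP at [191.206, -488.95, 248.294] pointing down, gripper open.
Joint ranges: [-2.94, 2.94], [-0.97, 2.17], [0.19, 2.56], [-1.23, 4.37], [0.02, 3.11], [-2.88, 2.88]. Speed limits (rad/s): [2.39, 2.39, 3.01, 3.14, 3.14, 3.14].

## Interface

Orientations are given as a unit quaternion [w, x, y, z].
In Python, from rig import * gives the robot as it stands.
- The arm moves only by the tool step_arm, never from a script. Its argument "commands" is text: rows parted by semicolons, each of 7 numbers parted by spaces: the opening, from 0 (shut) to 1 (fully open), then the shift along the tool's x, y, z in cm, then the turn, a rotation vector about the tool's x, y, z in rad. In form: hand x y z rx ry rz; .... A call has 1 to 20 rows; each row is the pose to reach, as a shift and turn from the pose commanded when the call began, along the tool's axes at that moment; what a row does not reach only later rows make up. A row lasts 1/12 s, in which the tool goes at most 41.7 mm and 7.16 degrees, less where a joint would pass 70% of its speed; a pose out of reach is approached as far as the arm can. A call with a gripper value outside its range is refused whole. The fingers move at their own pace and stop on an object; "newtons" is the grip in N (left out, the last holds). Time passes only in rows, so rows that repeat a pose let the fingers close. It gives the time, the measured TCP pose, the force, the opening and the grip force at its end, in the units of the state.
- sense(): the state, without advancing time (a new reading comes with each control period).
- capture(name): name is "side" or "top"; returns the picture (384x512x3 uint8, red, green, blue); there is no depth.
- camera_model(name): a dict with "mtx" (3x3 intrinsics, pixels), "eye" and "rotation" of the camera in the world. Camera axes: x right, y down, z forward; pixel columns grow to the right and rows downward; lengths in mm; the calibration is good to about 2 mm. A picture is of the moment at which its call begins. camera_model takes no time and is no camera call.
- finish_job(): hands the job in; it is judged then, once.
Trained networks look in the newest picture that a camera, given by its name, has taken for a name from the list of things; names that differ only in an ending like _2 or _b are one class to them, and where a whole thing is asked for, a point or a joint stands for the part that bears it (a point fixed in the world has none). Each returns a list of dicts, best first, with "score" (0 to 1); they miss things now and then, are a little off and sometimes report something else, mostly with a low value. They report only what shows in the picture. A call takes as long as a camera call.
- search_frame(camera, label): "rect" ([centre column, centre row, width, height] in pixels, round what is visible of it).
- trace(camera, label): "mask" (384x512 bool, what is visible of it) and "rect" ([centre column, centre row, width, height] in pixels, round what is visible of it).
- spot_point(camera, label): "xy" ([column, row] in pixels: a listed point, or the origin of a listed thing).
The state is a dict: "time_s": time; "joints": joint angles; "dq": joint speeds; "tau": joint torques, N m; "eef_pos": TCP position; "ee_rot": TCP orientation; "force": force on the tool from outside, world axes, zero at the start; "wrist_torque": the same for the moment, N m; "grip_width": opening from 0.0 (shut) to 1.0 (fully open); "grip_force": force on a finger pad.
Only numpy, scipy, OpenCV 4.12 (cv2) and the standard library are available. Lean on these libraries where they do the work, as an engineer would, in place of code of your own. Each camera call takes 0.05 s, during which the arm holds its last target. There are 200 camera calls.

## Task

Make the motor drive safe for service: first swing the black isolator handle to off, so that the hole in its tab is centred over the hole of the fixed lug, and only then slide the steel hasp fully in over it, so that a padlock would pass through all three holes. After that, lift the aluminium guard panel up out of the motor unit's brackets and push it, upright and fully home, into the empty spring clip slot of the wooden-based rack, and let it go. Leave the handle and hasp lined up, and do not disturb the wrench, the flange ring or the carton.

Things in the scene. Friction and masses are not known exactly. Their poses are not given: they have to be found in the camera images.
- isolator: Grey isolator enclosure lying on its back, fixed to the bench, 270 x 180 mm, its face 80 mm above the bench. Origin at bench level. The vertical axis on which the black handle turns is at x = -60 mm, y = 0 of this frame; the hasp slides along its x axis (y = 0). Its yaw varies.
- lever (a joint): Angle of the black isolator handle, rad. 0 = off: the handle points along +x of the isolator and its hole lies over the lug's hole. Positive is counter-clockwise from above. It starts between -1.45 and -0.7, can be turned on past off to 0.8 (there is no stop or click at off), and stays where it is left (stiction about 0.15 N m).
- lever_grip (a point): Top of the handle's upright grip, 32 mm from the turning axis and 132 mm above the bench. The grip is an upright bar 14 mm thick, 44 mm tall and 88 mm long; it runs along the handle's radius from 30 mm behind the axis to 58 mm in front of it. Its x axis points along the handle, outward. A disc of 26 mm radius lies under it, its top 88 mm above the bench.
- lever_hole (a point): Centre of the 12 mm padlock hole in the flat steel tab at the handle's tip, 76 mm from the turning axis, at 90 mm height (the tab's top).
- lug_hole (a point): Centre of the 12 mm padlock hole in the small steel lug fixed to the isolator's face, 84 mm above the bench, at x = 16 mm, y = 0 of the isolator. The three holes line up when they are within about 4 mm of one another seen from above.
- hasp (a joint): Travel of the steel hasp slide, m. 0 = pulled out (as it starts, up to 0.008), 0.035 = fully in, at its stop, where its hole lies over the lug's hole. It grows as the hasp moves along -x of the isolator, towards the handle's axis; friction 1.5 N.
- hasp_hole (a point): Centre of the 12 mm hole in the hasp plate, at 97 mm height (the plate's top). The plate, 28 mm wide and 4 mm thick, passes above the handle's tab.
- hasp_knob (a point): Centre of the top of the hasp's upright round steel knob, 18 mm in diameter, 32 mm tall, its top 129 mm above the bench; 40 mm beyond the hasp's hole along +x of the isolator.
- motor_unit: Fixed black base plate 260 x 200 x 12 mm with a grey motor along its x axis (top of its terminal box at 135 mm, the rest below 117 mm). Origin at bench level. Two upright steel brackets at x = 80 mm, open at the top, 48 mm high above the bench, hold the guard panel.
- panel: Loose aluminium guard panel with dark vent slots, 8 mm thick (its x) x 160 mm wide (its y) x 130 mm tall (its z), about 0.35 kg. Origin at the centre of its lower edge, which starts 12 mm above the bench, on the motor unit's plate. Standing in the brackets, it has 1 mm play on each face. Both faces are alike: either may face the back plate in the rack.
- rack: Fixed wooden rack base 210 x 210 x 20 mm. It carries two steel slots for panels, along its y axis, at x = -50 and +50 mm: one is filled with an identical panel that is fixed, the other is empty. Origin at bench level. Isolator and rack may stand on either side of the motor unit.
- slot (a point): Centre of the floor of the empty slot, 32 mm above the bench; a panel pushed home has its origin here, its thickness along this x, its width along y. At +x a fixed back plate, at -x two spring jaws that yield 2.5 mm (6 N each; pushing in takes 10 to 20 N). Their flared tops, 55 mm above this floor, open 25 mm. End cheeks leave 12 mm play each way along y. The filled slot is 100 mm away along x.
- wrench: Bystander: steel wrench 190 mm long lying on the far side of the bench. Leave it.
- flange: Bystander: steel flange ring, 90 mm diameter, 22 mm high, on the far side of the bench. Leave it.
- carton: Bystander: cardboard carton 70 x 100 x 50 mm on the far side. Leave it.

How it is judged:
By the outcome, as a careful person would: the job done as asked, in the order asked, and still so for the second after the job is handed in, with the robot touching nothing.
It also fails if it takes over 72 s, if anything falls off the work surface, if the arm or the gripper's body presses on something with over 40 N, if the wrist force passes 120 N, or if a joint passes its speed limit or range.

## Working session

There is one attempt and no reset: what is moved stays moved. The work goes in short steps, Python scripts to look and compute and a tool call to move; the robot and the scene stay as the last step left them, time stands still between calls to the robot, and variables do not carry over. Pictures are saved under pics/ and viewed, at most 10 in all, crops included, and the job is handed in when it is done.

Besides the shell and the picture viewer there is one more tool, called after ">>>" as name(argument=value, ...) on one line, values as JSON. step_arm: Moves the arm, as the interface text tells. Its arguments: {"type":"object","properties":{"commands":{"type":"string"},"newtons":{"type":"number"}},"required":["commands"]}

```bash
mkdir -p pics; ls
cat > h.py <<'E'
from rig import *
import numpy as np, cv2
from scipy.spatial.transform import Rotation as R
def ray(cam,xy,z):
    m=camera_model(cam);K=np.array(m["mtx"]);Rm=np.array(m["rotation"]);e=np.array(m["eye"])
    d=Rm@np.linalg.inv(K)@np.array([xy[0],xy[1],1.]);return e+d*(z-e[2])/d[2]
def proj(cam,p):
    m=camera_model(cam);K=np.array(m["mtx"]);Rm=np.array(m["rotation"]);e=np.array(m["eye"])
    q=K@Rm.T@(np.array(p,float)-e);return q[:2]/q[2]
def save(cam,name):
    im=capture(cam);cv2.imwrite("pics/"+name,cv2.cvtColor(im,cv2.COLOR_RGB2BGR));return im
E
python3 - <<'E'
from h import *
for c in("top","side"):
    m=camera_model(c);print(c,np.round(m["eye"]),np.round(m["rotation"],3).tolist(),np.round(m["mtx"]).tolist())
    save(c,c+"0.png")
Z=dict(isolator=0,lever_grip=132,lever_hole=90,lug_hole=84,hasp_hole=97,hasp_knob=129,motor_unit=0,panel=12,rack=0,slot=32,carton=0,flange=0,wrench=0)
for n,z in Z.items():
  for c in("top","side"):
    for r in spot_point(c,n)[:2]:
        print(n,c,round(r["score"],2),np.round(r["xy"],1),np.round(ray(c,r["xy"],z)[:2],1))
s=sense();print(s["ee_rot"],s["force"])
a=cv2.imread("pics/top0.png");
E
```

```text
pics
top [ 274.   10. 1561.] [0.073, -0.674, 0.731, -0.079] [[497.0, 0.0, 249.0], [0.0, 497.0, 192.0], [0.0, 0.0, 1.0]]
side [140. 845. 734.] [0.114, -0.21, 0.856, -0.458] [[371.0, 0.0, 255.0], [0.0, 371.0, 191.0], [0.0, 0.0, 1.0]]Traceback (most recent call last):
  File "<stdin>", line 9, in <module>
  File "h.py", line 6, in ray
    d=Rm@np.linalg.inv(K)@np.array([xy[0],xy[1],1.]);return e+d*(z-e[2])/d[2]
      ~~^~~~~~~~~~~~~~~~~
ValueError: matmul: Input operand 1 has a mismatch in its core dimension 0, with gufunc signature (n?,k),(k,m?)->(n?,m?) (size 3 is different from 4)
```

View pics/top0.png

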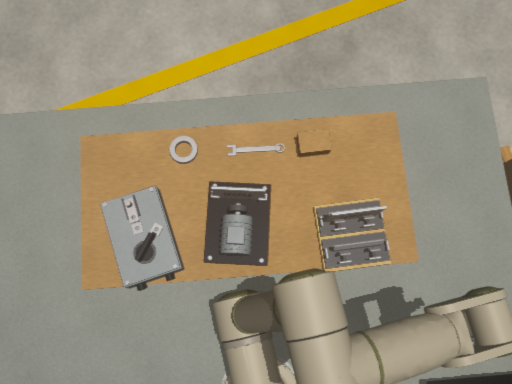

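View pics/side0.png

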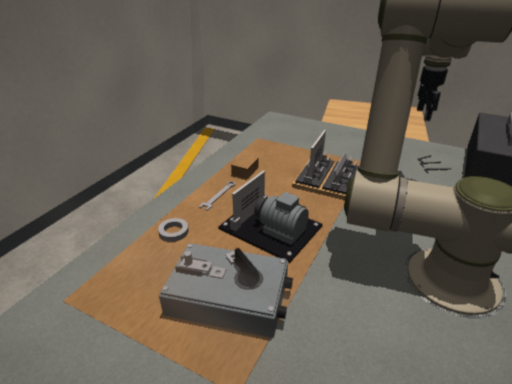

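The top picture shows the isolator (143,237), the motor unit (238,223) with its panel at (238,188), and the rack (352,235) with the far slot filled and the near one empty. The side picture agrees. The camera rotation is a quaternion, so I'll fix the helper.

```bash
sed -i 's/Rm=np.array(m\["rotation"\])/q=np.array(m["rotation"]);Rm=R.from_quat(q[[1,2,3,0]]).as_matrix()/' h.py
python3 - <<'E'
from h import *
capture("top");capture("side")
Z=dict(isolator=0,lever_grip=132,lever_hole=90,lug_hole=84,hasp_hole=97,hasp_knob=129,motor_unit=0,panel=12,rack=0,slot=32,carton=0,flange=0,wrench=0)
for n,z in Z.items():
  for c in("top","side"):
    for r in spot_point(c,n)[:2]:
        print(n,c,round(r["score"],2),np.round(r["xy"],1),np.round(ray(c,r["xy"],z)[:2],1))
s=sense();print(s["ee_rot"],s["force"],s["time_s"])
# fixtures: min area rects from masks on top
for n,z in dict(isolator=80,motor_unit=12,rack=20).items():
    for r in trace("top",n)[:1]:
        c=cv2.findContours(r["mask"].astype(np.uint8),0,1)[0];c=max(c,key=cv2.contourArea)[:,0]
        P=np.array([ray("top",p,z)[:2] for p in c],np.float32);print(n,cv2.minAreaRect(P))
a=cv2.imread("pics/top0.png");o=np.hstack([cv2.resize(a[180:295,95:190],None,fx=4.2,fy=4.2,interpolation=2),cv2.resize(a[180:295,305:400],None,fx=4.2,fy=4.2,interpolation=2)]);cv2.imwrite("pics/crop.png",o);print(o.shape)
E
```

```text
isolator top 0.75 [146.  236.4] [500.1 320.2]
isolator top 0.56 [242.3 197.7] [599.7   7.2]
isolator side 0.88 [224.6 296.1] [501.3 325.8]
lever_grip top 0.97 [143.9 238.3] [476.  300.2]
lever_grip side 0.97 [240.9 252.8] [469.9 291.8]
lever_grip side 0.68 [247.5 218.4] [519.  169.6]
lever_hole top 0.72 [154.9 224.3] [521.3 274.4]
lever_hole top 0.38 [148.6 241.2] [472.1 295.1]
lever_hole side 0.9 [233.4 254.7] [506.2 267.8]
lever_hole side 0.16 [243.4 254.9] [483.7 256.9]
lug_hole top 0.95 [135.4 229.1] [512.5 334.3]
lug_hole side 0.75 [212.  267.9] [532.2 325.7]
hasp_hole top 0.8 [131.6 216. ] [550.8 341.5]
hasp_hole side 0.67 [204.7 266.5] [542.3 340.2]
hasp_knob top 0.51 [125.5 202.4] [586.8 350.9]
hasp_knob side 0.7 [188.1 253.4] [580.9 348.1]
hasp_knob side 0.18 [217. 270.] [491.6 361.9]
motor_unit top 0.63 [234.5 222.5] [521.5  38.3]
motor_unit side 0.87 [267.  229.7] [521.5  43.6]
panel top 0.71 [239.3 200. ] [590.5  17.4]
panel side 0.72 [248.1 213.3] [605.8  10.7]
rack top 0.56 [350.6 233.6] [ 456.1 -324.8]
rack top 0.27 [235.2 221.9] [523.2  35.9]
rack side 0.66 [327.6 179.4] [ 449.6 -325. ]
slot top 0.93 [357.  247.6] [ 407.7 -332.2]
slot side 0.8 [339.7 172.9] [ 411.1 -338. ]
slot side 0.56 [188.5 254. ] [649.2 269.9]
carton top 0.82 [309.7 145.8] [ 755.2 -227.2]
carton top 0.17 [133.4 220.7] [553.5 358.2]
carton side 0.64 [246.7 170.9] [ 749.1 -240.7]
flange top 0.73 [187.8 151.1] [769.9 173.1]
flange side 0.73 [173.3 231.7] [772.8 184.8]
wrench top 0.61 [256.3 150.3] [754.2 -51. ]
wrench side 0.61 [216.5 192.4] [772.3 -59.6]
[-2.43670992e-06  9.82677209e-01  1.85325398e-01  6.47158706e-06] [-0.22264997  0.757551   -0.12898172] 1.55
isolator ((483.1956481933594, 315.2957763671875), (286.31756591796875, 183.8772430419922), 14.470603942871094)
motor_unit ((518.7877807617188, 26.94377899169922), (202.76593017578125, 259.8326110839844), 82.471923828125)
(483, 798, 3)
```

View pics/crop.png

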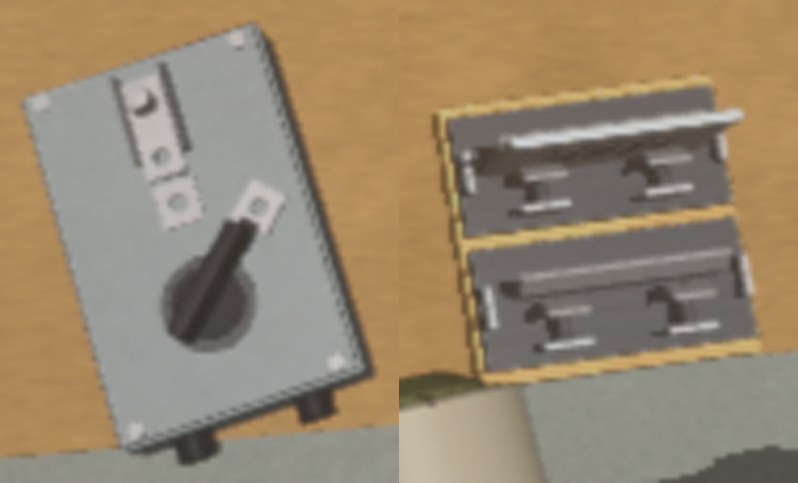

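The crop shows the lug hole at about (178,203), the hasp hole at (161,157), the lever hole at (259,205) and the disc centre near (209,302). In the near empty slot the back plate is on the far side and the jaws are on the robot side. I'll turn these into coordinates and crop the motor unit.

Run:
```python
from h import *
def W(x,y,z,r=0):
    return ray("top",[ (305 if r else 95)+(x-(399 if r else 0)+.5)/4.2-.5,180+(y+.5)/4.2-.5],z)[:2]
sc=[W(40,102,81),W(237,40,81),W(337,361,81),W(135,432,81)]
print("iso face centre",np.mean(sc,0)); 
for a,b in((3,0),(2,1)):
    d=sc[b]-sc[a];print(" x-yaw",np.degrees(np.arctan2(d[1],d[0])),np.hypot(*d))
for a,b in((1,0),(2,3)):
    d=sc[b]-sc[a];print(" y-90",np.degrees(np.arctan2(d[1],d[0]))-90,np.hypot(*d))
P=dict(lug=W(178,203,84),hasp=W(161,157,97),knob=W(146,95,129),lh=W(259,205,90),disc=W(209,304,88))
for k,v in P.items():print(k,np.round(v,1))
d=P["lug"]-P["disc"];print("lug-disc",np.hypot(*d),np.degrees(np.arctan2(d[1],d[0])))
d=P["lh"]-P["disc"];print("lh-disc",np.hypot(*d),np.degrees(np.arctan2(d[1],d[0])))
rk=[W(435,112,20,1),W(712,78,20,1),W(760,348,20,1),W(482,382,20,1)]
print("rack c",np.mean(rk,0))
for a,b in((3,0),(2,1),(1,0),(2,3)):
    d=rk[b]-rk[a];print(" yaw",np.degrees(np.arctan2(d[1],d[0])),np.hypot(*d))
a=cv2.imread("pics/top0.png");b=cv2.imread("pics/side0.png")
o=np.hstack([cv2.resize(a[174:274,195:280],None,fx=5,fy=5,interpolation=2),cv2.resize(b[125:225,290:365],None,fx=5,fy=5,interpolation=2)]);cv2.imwrite("pics/crop2.png",o);print(o.shape)
```

```text
iso face centre [495.50524551 324.52170662]
 x-yaw 14.364424385892237 248.58763021199493
 x-yaw 14.414247485266035 245.2026773435197
 y-90 13.417399141079613 147.85915086964818
 y-90 14.728675198285956 148.05516842061257
lug [515.6 329.4]
hasp [547.5 337.6]
knob [586.3 339.5]
lh [508.5 270.8]
disc [441.4 309.2]
lug-disc 76.94924169435966 15.256206838272808
lh-disc 77.32593492218993 -29.787026677332275
rack c [ 452.45396571 -324.15131387]
 yaw 3.4812529676679453 202.96646012557432
 yaw 2.04856002584139 203.7059231286194
 yaw 92.40198219808943 211.30982956119396
 yaw 92.1876152486369 206.23172700644827
(500, 800, 3)
```

View pics/crop2.png

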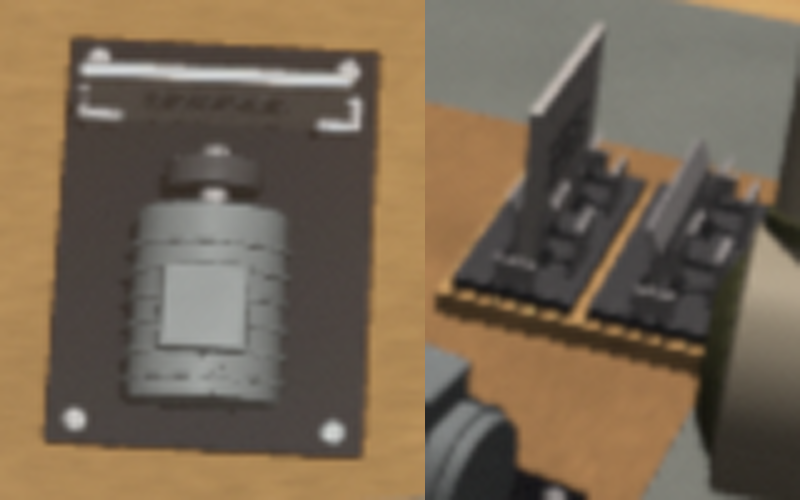

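```bash
cat >> h.py <<'E'
def go(x,y,z,yaw):
    "print shift (cm, tool axes) and turn to reach a downward pose, tool x at yaw deg"
    s=sense();q=np.array(s["ee_rot"]);T=R.from_quat(q[[1,2,3,0]])
    a=np.radians(yaw)/2;G=R.from_quat([np.cos(a),np.sin(a),0,0])
    print("shift",np.round(T.inv().apply(np.array([x,y,z])-s["eef_pos"])/10,2),"turn",np.round((T.inv()*G).as_rotvec(),3))
def yawnow():
    q=np.array(sense()["ee_rot"]);v=R.from_quat(q[[1,2,3,0]]).apply([1,0,0]);return np.degrees(np.arctan2(v[1],v[0]))
E
python3 - <<'E'
from h import *
go(440,309.5,230,150.5)
def W(x,y,z): return ray("top",[195+(x+.5)/5-.5,174+(y+.5)/5-.5],z)[:2]
a,b=W(82,70,142),W(357,80,142);d=a-b;print("panel",(a+b)/2,np.hypot(*d),np.degrees(np.arctan2(d[1],d[0]))-90)
pl=[W(72,38,12),W(378,52,12),W(361,457,12),W(45,441,12)];print("plate",np.mean(pl,0))
for i,j in((3,0),(2,1),(1,0),(2,3)):
    d=pl[j]-pl[i];print(" yaw",np.degrees(np.arctan2(d[1],d[0])),np.hypot(*d))
def W(x,y,z): return ray("top",[305+(x-399+.5)/4.2-.5,180+(y+.5)/4.2-.5],z)[:2]
a,b=W(508,143,162),W(742,115,162);d=a-b;print("filled",(a+b)/2,np.hypot(*d),np.degrees(np.arctan2(d[1],d[0]))-90)
E
```

```text
shift [ 52.25 -65.3    1.83] turn [-0.    -0.    -2.254]
panel [598.11516347  16.48272845] 161.35968981345573 -6.830777393637661
plate [519.49816109  28.81811401]
 yaw -7.418442113444005 257.31869961569674
 yaw -7.539568124107141 257.92061046987874
 yaw 82.61103048203917 196.6013632063938
 yaw 82.43537769828384 196.05671922174878
filled [ 501.85662548 -320.91073185] 161.48901588737016 2.1986270061168227
```

>>> step_arm(commands="0.6 26 -32 0 0 0 -1.1; 0.6 26 -32 0 0 0 -1.1; 0.6 26 -32 0 0 0 -1.1; 0.6 26 -32 0 0 0 -1.1; 0.6 26 -32 0 0 0 -1.1; 0.6 26 -32 0 0 0 -1.1; 0.6 26 -32 0 0 0 -1.1; 0.6 26 -32 0 0 0 -1.1; 0.6 52.25 -65.3 1.8 0 0 -2.254; 0.6 52.25 -65.3 1.8 0 0 -2.254; 0.6 52.25 -65.3 1.8 0 0 -2.254; 0.6 52.25 -65.3 1.8 0 0 -2.254; 0.6 52.25 -65.3 1.8 0 0 -2.254; 0.6 52.25 -65.3 1.8 0 0 -2.254; 0.6 52.25 -65.3 1.8 0 0 -2.254; 0.6 52.25 -65.3 1.8 0 0 -2.254; 0.6 52.25 -65.3 1.8 0 0 -2.254; 0.6 52.25 -65.3 1.8 0 0 -2.254; 0.6 52.25 -65.3 1.8 0 0 -2.254; 0.6 52.25 -65.3 1.8 0 0 -2.254", newtons=30)

```text
time_s: 3.37
eef_pos: [439.0, 308.7, 230.3]
ee_rot: [0.0, 0.254, 0.967, 0.0]
force: [1.6, -0.7, 0.8]
grip_width: 0.6
grip_force: 0.0
```

Run:
```python
from h import *
print(yawnow(),sense()["joints"],sense()["eef_pos"],sense()["grip_width"],sense()["time_s"]);go(440,309.5,112,150.5)
```

```text
150.58029240639456 [ 3.94451102e-01  3.52656322e-01  1.49082893e+00 -8.16559497e-05
  1.29791682e+00 -6.62852473e-01] [439.02463112 308.70529148 230.27502074] 0.5995470546514229 3.3667
shift [-0.04  0.12 11.83] turn [0.    0.    0.001]
```

>>> step_arm(commands="0.6 0 0.1 4 0 0 0; 0.6 0 0.1 8 0 0 0; 0.6 0 0.1 10.5 0 0 0; 0.6 0 0.1 11.8 0 0 0; 0.6 0 0.1 11.8 0 0 0; 0.3 0 0.1 11.8 0 0 0; 0.3 0 0.1 11.8 0 0 0; 0.1 0 0.1 11.8 0 0 0; 0 0 0.1 11.8 0 0 0; 0 0 0.1 11.8 0 0 0; 0 0 0.1 11.8 0 0 0; 0 0 0.1 11.8 0 0 0; 0 0 0.1 11.8 0 0 0")

```text
time_s: 4.45
eef_pos: [441.8, 310.3, 114.5]
ee_rot: [0.003, 0.255, 0.967, 0.005]
force: [10.2, 21.2, -7.0]
grip_width: 0.161
grip_force: 33.0
```

Run:
```python
from h import *
s=sense();print(yawnow(),s["eef_pos"],s["force"],s["wrist_torque"],s["grip_width"],s["grip_force"])
```

```text
150.45684988728914 [441.84880155 310.34210796 114.45373746] [10.1755606  21.17547634 -7.04270294] [ 2.69070616 -1.22089736 -0.18750085] 0.1611160685090579 32.96834170818329
```

>>> step_arm(commands="0 0 0.2 0 0 0 0; 0 0 0.2 0 0 0 0; 0 0 0.2 0 0 0 0")

```text
time_s: 4.7
eef_pos: [441.9, 310.5, 114.4]
ee_rot: [0.002, 0.255, 0.967, 0.003]
force: [3.0, 9.6, 0.1]
grip_width: 0.161
grip_force: 32.2
```

>>> step_arm(commands="0 0 0.15 0 0 0 0; 0 0 0.15 0 0 0 -0.08; 0 0 0.15 0 0 0 -0.16; 0 0 0.15 0 0 0 -0.24; 0 0 0.15 0 0 0 -0.32; 0 0 0.15 0 0 0 -0.4; 0 0 0.15 0 0 0 -0.4")

```text
time_s: 5.28
eef_pos: [442.1, 311.0, 114.4]
ee_rot: [0.002, 0.056, 0.998, 0.001]
force: [-0.7, 4.0, 5.5]
grip_width: 0.156
grip_force: 33.0
```

Run:
```python
from h import *
s=sense();print(yawnow(),s["eef_pos"],s["force"],s["wrist_torque"],s["grip_width"],s["grip_force"])
```

```text
173.62845190811126 [442.10544196 310.97133426 114.3549688 ] [-0.66046927  4.00762415  5.52449715] [0.4174693  0.16090537 0.12635794] 0.15551428990358115 32.95321762561798
```

>>> step_arm(commands="0 0 0 0 0 0 -0.08; 0 0 0 0 0 0 -0.16; 0 0 0 0 0 0 -0.24; 0 0 0 0 0 0 -0.32; 0 0 0 0 0 0 -0.36; 0 0 0 0 0 0 -0.36; 0 0 0 0 0 0 -0.36")

```text
time_s: 5.87
eef_pos: [442.1, 311.3, 114.3]
ee_rot: [0.002, -0.122, 0.993, 0.001]
force: [0.3, 6.1, 5.4]
grip_width: 0.161
grip_force: 32.9
```

Run:
```python
from h import *
s=sense();print(yawnow(),s["eef_pos"],s["force"],s["wrist_torque"],s["grip_width"],s["grip_force"])
```

```text
-165.9721805890791 [442.06409693 311.30061045 114.33783206] [0.30036771 6.09862081 5.40067608] [0.73111646 0.08066233 0.14942846] 0.16070086163571415 32.88884103298187
```

>>> step_arm(commands="0.3 0 0 0 0 0 0; 0.5 0 0 0 0 0 0; 0.5 0 0 0 0 0 0; 0.5 0 0 -4 0 0 0; 0.5 0 0 -8 0 0 0; 0.5 0 -4 -11 0 0 0; 0.5 0 -8 -11 0 0 0; 0.5 0 -12 -11 0 0 0; 0.5 0 -16 -11 0 0 0; 0.5 0 -20 -11 0 0 0; 0.5 0 -20 -11 0 0 0; 0.5 0 -20 -11 0 0 0")

```text
time_s: 6.87
eef_pos: [490.1, 114.4, 222.4]
ee_rot: [-0.0, -0.12, 0.993, -0.0]
force: [-0.2, 0.8, -0.3]
grip_width: 0.5
grip_force: 0.0
```

Run:
```python
from h import *
a=save("top","top1.png");b=save("side","side1.png")
for n,z in dict(lever_grip=132,lever_hole=90,lug_hole=84,hasp_hole=97,hasp_knob=129).items():
  for c in("top","side"):
    for r in spot_point(c,n)[:1]: print(n,c,round(r["score"],2),np.round(r["xy"],1),np.round(ray(c,r["xy"],z)[:2],1))
a=cv2.imread("pics/top1.png");b=cv2.imread("pics/side1.png")
o=np.hstack([cv2.resize(a[185:285,100:175],None,fx=6,fy=6,interpolation=2)[:,:400],cv2.resize(b[235:335,165:230],None,fx=6,fy=6,interpolation=2)]);o=o[:600,:800];cv2.imwrite("pics/crop3.png",o);print(o.shape)
```

```text
lever_grip top 0.85 [137.2 239.1] [475.2 319.6]
lever_grip side 0.94 [232.8 261. ] [473.  323.8]
lever_hole top 0.69 [137.7 223.1] [529.1 325.6]
lever_hole side 0.57 [218.4 269.5] [512.2 327.8]
lug_hole top 0.87 [136.6 228.2] [515.  330.7]
lug_hole side 0.92 [219.8 269.3] [513.  320.9]
hasp_hole top 0.48 [133.  218.4] [543.2 337.6]
hasp_hole side 0.9 [202.6 265.2] [549.2 339. ]
hasp_knob top 0.55 [127.2 203.3] [583.7 346. ]
hasp_knob side 0.75 [186.8 251.3] [587.9 343.7]
(600, 790, 3)
```

View pics/crop3.png

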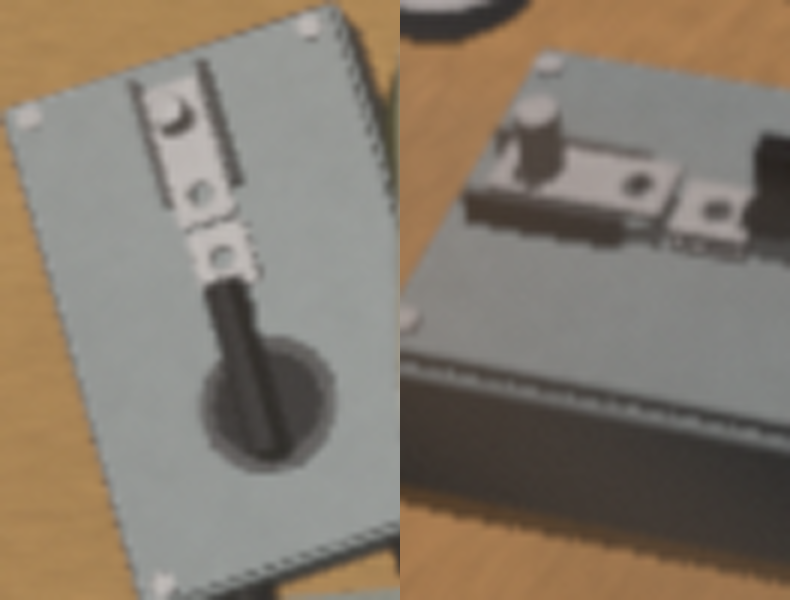

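The handle tab's hole at (224,257) now sits over the lug and looks in line with the hasp hole at (202,192). The knob is at about (168,107). I'll check collinearity.

Run:
```python
from h import *
def W(x,y,z): return ray("top",[100+(x+.5)/6-.5,185+(y+.5)/6-.5],z)[:2]
def S(x,y,z): return ray("side",[165+(x-400+.5)/6-.5 - 0,235+(y+.5)/6-.5],z)[:2]
ax=np.array([442.1,311.3]);
for n,p in dict(lh=W(224,257,90),hh=W(202,192,97),disc=W(268,402,88),knob=W(167,106,129),lhs=S(716,209,90),hhs=S(638,184,97),knobs=S(540,106,129)).items():
    d=p-ax;print(n,np.round(p,1),np.round(np.hypot(*d),1),round(np.degrees(np.arctan2(d[1],d[0])),2))
a,b=W(28,119,81),W(307,28,81);c=W(161,583,81)
for u,v in((b,a),(c,a)):
    d=v-u;print(np.hypot(*d),np.degrees(np.arctan2(d[1],d[0])))
```

```text
lh [516.3 328.3] 76.1 12.94
hh [548.7 336.7] 109.5 13.38
disc [442.6 309.5] 1.8 -73.32
knob [586.8 345.3] 148.6 13.21
lhs [514.8 328.9] 74.8 13.6
hhs [545.6 337.3] 106.7 14.09
knobs [583.6 345.1] 145.5 13.43
147.0006337875369 104.03958617366747
244.60042836979036 14.302905292507916
```

The handle is in line to within a degree. Next is the knob.

Run:
```python
from h import *
go(586,345.7,190,194.1);go(586,345.7,120,194.1)
```

```text
shift [-14.91  19.89   3.24] turn [-0. -0. -0.]
shift [-14.91  19.89  10.24] turn [-0. -0. -0.]
```

>>> step_arm(commands="0.5 -4 5 0 0 0 0; 0.5 -7 10 0 0 0 0; 0.5 -11 15 1 0 0 0; 0.5 -14.9 19.9 3.2 0 0 0; 0.5 -14.9 19.9 3.2 0 0 0; 0.5 -14.9 19.9 3.2 0 0 0; 0.5 -14.9 19.9 6.5 0 0 0; 0.5 -14.9 19.9 9 0 0 0; 0.5 -14.9 19.9 10.2 0 0 0; 0.5 -14.9 19.9 10.2 0 0 0; 0.3 -14.9 19.9 10.2 0 0 0; 0 -14.9 19.9 10.2 0 0 0; 0 -14.9 19.9 10.2 0 0 0; 0 -14.9 19.9 10.2 0 0 0; 0 -14.9 19.9 10.2 0 0 0; 0 -14.9 19.9 10.2 0 0 0", newtons=25)

```text
time_s: 8.8
eef_pos: [586.2, 347.5, 122.9]
ee_rot: [0.002, -0.123, 0.992, 0.002]
force: [-1.0, 9.1, -0.6]
grip_width: 0.198
grip_force: 26.3
```

>>> step_arm(commands="0 0.2 0.1 0 0 0 0; 0 0.6 0.1 0 0 0 0; 0 1.0 0.1 0 0 0 0; 0 1.4 0.1 0 0 0 0; 0 1.8 0.1 0 0 0 0; 0 2.2 0.1 0 0 0 0; 0 2.6 0.1 0 0 0 0; 0 2.9 0.1 0 0 0 0; 0 2.9 0.1 0 0 0 0")

```text
time_s: 9.55
eef_pos: [557.6, 340.4, 122.9]
ee_rot: [0.002, -0.122, 0.992, 0.001]
force: [-2.2, 5.0, 0.3]
grip_width: 0.199
grip_force: 26.3
```

>>> step_arm(commands="0 0.2 0 0 0 0 0; 0 0.3 0 0 0 0 0; 0 0.4 0 0 0 0 0; 0 0.5 0 0 0 0 0; 0 0.6 0 0 0 0 0; 0 0.6 0 0 0 0 0")

```text
time_s: 10.05
eef_pos: [554.5, 339.6, 123.1]
ee_rot: [0.005, -0.122, 0.993, 0.002]
force: [11.7, 11.4, -5.6]
grip_width: 0.201
grip_force: 25.7
```

>>> step_arm(commands="0 0.15 0 0 0 0 0; 0 0.15 0 0 0 0 0; 0.2 -0.3 0 0 0 0 0; 0.3 -0.3 0 0 0 0 0; 0.5 -0.3 0 0 0 0 0; 0.5 -0.3 0 0 0 0 0; 0.5 -0.3 0 -4 0 0 0; 0.5 -0.3 0 -8 0 0 0; 0.5 -0.3 0 -11 0 0 0; 0.5 -0.3 0 -11 0 0 0")

```text
time_s: 10.88
eef_pos: [556.5, 339.1, 238.6]
ee_rot: [0.006, -0.122, 0.992, 0.001]
force: [0.8, -0.1, -0.2]
grip_width: 0.498
grip_force: 0.0
```

Run:
```python
from h import *
go(598.3,17.4,230,82.6)
```

```text
shift [  3.76 -32.23   0.77] turn [0.013 0.007 1.945]
```

>>> step_arm(commands="0.4 2 -10 0.5 0 0 0.97; 0.4 2 -10 0.5 0 0 0.97; 0.4 2 -10 0.5 0 0 0.97; 0.4 3 -20 0.5 0 0 0.97; 0.4 3 -20 0.5 0 0 0.97; 0.4 3.7 -32.2 0.5 0 0 0.97; 0.4 3.7 -32.2 0.5 0 0 0.97; 0.4 3.7 -32.2 0.5 0 0 0.97; 0.4 3.7 -32.2 0.5 0 0 1.945; 0.4 3.7 -32.2 0.5 0 0 1.945; 0.4 3.7 -32.2 0.5 0 0 1.945; 0.4 3.7 -32.2 0.5 0 0 1.945; 0.4 3.7 -32.2 0.5 0 0 1.945; 0.4 3.7 -32.2 0.5 0 0 1.945; 0.4 3.7 -32.2 0.5 0 0 1.945; 0.4 3.7 -32.2 0.5 0 0 1.945; 0.4 3.7 -32.2 0.5 0 0 1.945; 0.4 3.7 -32.2 0.5 0 0 1.945")

```text
time_s: 12.38
eef_pos: [596.9, 17.2, 225.7]
ee_rot: [0.0, 0.75, 0.661, 0.0]
force: [-0.2, 0.7, -0.7]
grip_width: 0.401
grip_force: 0.0
```

Run:
```python
from h import *
save("top","top2.png");save("side","side2.png")
for n,z in dict(lever_hole=90,hasp_hole=97,hasp_knob=129).items():
  for c in("top","side"):
    for r in spot_point(c,n)[:1]: print(n,c,round(r["score"],2),np.round(r["xy"],1),np.round(ray(c,r["xy"],z)[:2],1))
a=cv2.imread("pics/top2.png");b=cv2.imread("pics/side2.png")
o=np.hstack([cv2.resize(a[185:285,100:165],None,fx=6,fy=6,interpolation=2),cv2.resize(b[235:335,165:230],None,fx=6,fy=6,interpolation=2)]);cv2.imwrite("pics/crop4.png",o)
print(yawnow());go(598.3,17.4,130,82.6)
```

```text
lever_hole top 0.8 [135.8 225.2] [523.2 331.4]
lever_hole side 0.83 [217.5 266.7] [519.1 321. ]
hasp_hole top 0.71 [137.5 228.7] [511.1 325.2]
hasp_hole side 0.87 [218.7 270.2] [506.3 335. ]
hasp_knob top 0.74 [129.7 214.4] [550.  339.7]
hasp_knob side 0.6 [201.1 251. ] [558.4 327.2]
82.64067374419331
shift [0.03 0.13 9.54] turn [-0.    -0.     0.001]
```

View pics/crop4.png

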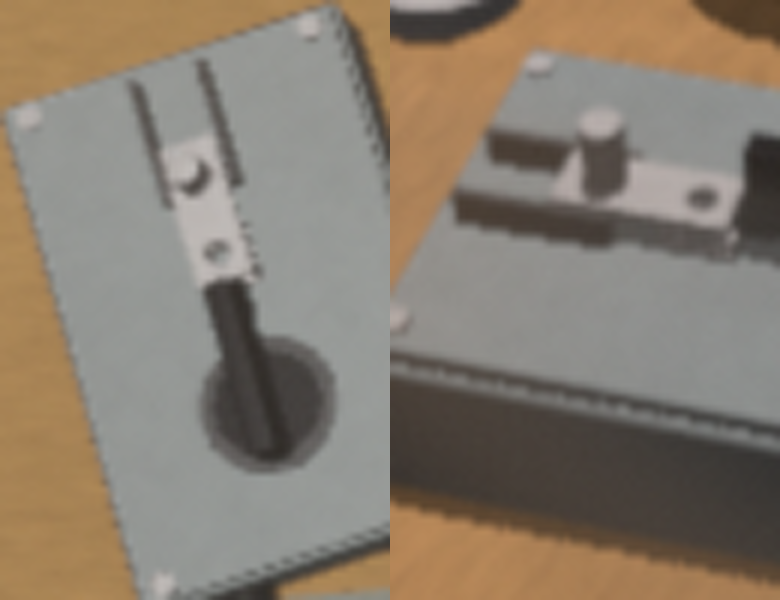

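The hasp is fully in, with its hole at (217,251) over the tab and lug, and the handle hasn't moved. Now I'll grasp the panel.

>>> step_arm(commands="0.4 0 0.1 3.5 0 0 0; 0.4 0 0.1 7 0 0 0; 0.4 0 0.1 9 0 0 0; 0.4 0 0.1 9.7 0 0 0; 0.4 0 0.1 9.7 0 0 0; 0.2 0 0.1 9.7 0 0 0; 0 0 0.1 9.7 0 0 0; 0 0 0.1 9.7 0 0 0; 0 0 0.1 9.7 0 0 0; 0 0 0.1 9.7 0 0 0; 0 0 0.1 9.7 0 0 0", newtons=40)

```text
time_s: 13.7
eef_pos: [598.6, 17.1, 130.3]
ee_rot: [0.001, 0.751, 0.66, 0.001]
force: [-2.0, -0.4, 5.8]
grip_width: 0.084
grip_force: 40.4
```

Run:
```python
from h import *
s=sense();print(yawnow(),s["ee_rot"],s["eef_pos"],s["force"],s["wrist_torque"],s["grip_width"],s["grip_force"])
```

```text
82.59948301392102 [0.00100414 0.75126644 0.65999771 0.00086573] [598.58322026  17.08754729 130.33569817] [-2.0385018  -0.3890111   5.82512171] [ 0.04487655  0.48310196 -0.14908967] 0.08437858206462398 40.39028763771057
```

>>> step_arm(commands="0 0 0 -0.3 0 0 0; 0 0 0 -1 0 0 0; 0 0 0 -1.8 0 0 0; 0 0 0 -2.6 0 0 0; 0 0 0 -3.4 0 0 0; 0 0 0 -4.2 0 0 0; 0 0 0 -5 0 0 0; 0 0 0 -5 0 0 0", newtons=60)

```text
time_s: 14.37
eef_pos: [598.7, 17.1, 180.5]
ee_rot: [0.001, 0.751, 0.66, 0.001]
force: [0.7, 0.2, -2.1]
grip_width: 0.082
grip_force: 59.1
```

Run:
```python
from h import *
s=sense();print(yawnow(),s["eef_pos"],s["force"],s["wrist_torque"],s["grip_width"],s["grip_force"]);go(400.5,-325.7,300,92.4)
```

```text
82.61064493204546 [598.66445453  17.07756579 180.5292497 ] [ 0.73272403  0.1618939  -2.11892133] [-0.0591859  -0.00410565  0.04508294] 0.08168301052512454 59.14902091026306
shift [-36.54 -15.21 -11.99] turn [ 0.003  0.    -0.171]
```

>>> step_arm(commands="0 0 0 -4 0 0 0; 0 0 0 -8 0 0 0; 0 0 0 -12 0 0 0; 0 -6 -2.5 -12 0 0 -0.17; 0 -12 -5 -12 0 0 -0.17; 0 -18 -7.5 -12 0 0 -0.17; 0 -24 -10 -12 0 0 -0.17; 0 -30 -12.5 -12 0 0 -0.17; 0 -36.5 -15.2 -12 0 0 -0.17; 0 -36.5 -15.2 -12 0 0 -0.17; 0 -36.5 -15.2 -12 0 0 -0.17; 0 -36.5 -15.2 -12 0 0 -0.17; 0 -36.5 -15.2 -12 0 0 -0.17; 0 -36.5 -15.2 -8 0 0 -0.17; 0 -36.5 -15.2 -5.5 0 0 -0.17; 0 -36.5 -15.2 -4.7 0 0 -0.17; 0 -36.5 -15.2 -4.7 0 0 -0.17")

```text
time_s: 15.78
eef_pos: [399.8, -324.6, 223.9]
ee_rot: [-0.002, 0.692, 0.721, 0.0]
force: [0.6, -0.6, -2.9]
grip_width: 0.082
grip_force: 59.4
```

Run:
```python
from h import *
s=sense();print(yawnow(),s["eef_pos"],s["force"],s["grip_width"])
save("side","side3.png");capture("top")
for n,z in dict(slot=32,rack=0,panel=s["eef_pos"][2]-118).items():
  for c in("side","top"):
    for r in spot_point(c,n)[:1]: print(n,c,round(r["score"],2),np.round(r["xy"],1),np.round(ray(c,r["xy"],z)[:2],1))
b=cv2.imread("pics/side3.png")
b=cv2.resize(b[85:225,270:400],None,fx=4.2,fy=4.2,interpolation=2);cv2.imwrite("pics/crop5.png",b)
```

```text
92.34980479337737 [ 399.82888616 -324.63679392  223.88972708] [ 0.63277255 -0.57612206 -2.89754548] 0.08248584790848344
slot side 0.67 [341.3 176.9] [ 397.6 -313.2]
slot top 0.76 [354.  250.7] [ 399.  -321.8]
rack side 0.95 [326.5 181.8] [ 447.9 -306.9]
rack top 0.76 [351.4 235.8] [ 449.  -326.5]
panel side 0.76 [344.1 158.1] [ 398.8 -319.4]
panel top 0.62 [357.1 246.1] [ 405.6 -316.5]
```

View pics/crop5.png

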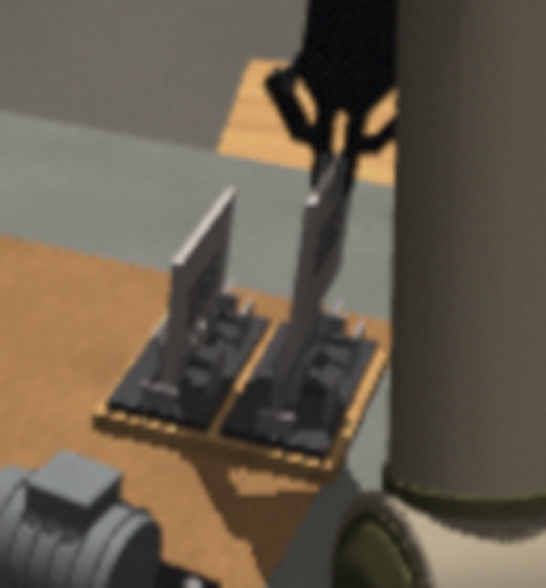

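The side picture shows the panel hanging over the empty slot. Its top near corner is at (311,202), and the filled panel's is at (179,264). I'll compare the two.

Run:
```python
from h import *
def S(x,y,z): return ray("side",[270+(x+.5)/4.2-.5,85+(y+.5)/4.2-.5],z)[:2]
u=np.radians(2.4);ex=np.array([np.cos(u),np.sin(u)]);ey=np.array([-ex[1],ex[0]])
f=S(179,264,162);h=S(311,202,235.6);print(f,h,"diff along rack x,y",(h-f)@ex,(h-f)@ey)
h2=np.array([399.8,-324.6])+80*ey;print("held expected",h2,"filled from top",np.array([501.9,-320.9])+80*ey)
```

```text
[ 492.67757675 -239.20025951] [ 394.70632535 -242.27834336] diff along rack x,y -98.01421073401198 1.0272263507700878
held expected [ 396.4499477  -244.67017359] filled from top [ 498.5499477  -240.97017359]
```

>>> step_arm(commands="0 0 -0.1 1 0 0 0; 0 0 -0.1 2 0 0 0; 0 0 -0.1 2.5 0 0 0; 0 0 -0.1 3 0 0 0; 0 0 -0.1 3 0 0 0", newtons=80)

```text
time_s: 16.6
eef_pos: [399.2, -325.0, 194.2]
ee_rot: [-0.001, 0.692, 0.721, 0.0]
force: [1.3, -0.8, -3.1]
grip_width: 0.078
grip_force: 82.4
```

Bottom at 76 mm with no contact, so it is inside the flare. I'll continue gently.

>>> step_arm(commands="0 0 0 0.4 0 0 0; 0 0 0 0.8 0 0 0; 0 0 0 1.1 0 0 0; 0 0 0 1.1 0 0 0")

```text
time_s: 16.93
eef_pos: [400.0, -325.9, 185.3]
ee_rot: [0.002, 0.692, 0.722, -0.0]
force: [2.3, -1.3, 2.4]
grip_width: 0.081
grip_force: 83.2
```

>>> step_arm(commands="0 0 0 0.3 0 0 0; 0 0 0 0.6 0 0 0; 0 0 0 0.6 0 0 0")

```text
time_s: 17.18
eef_pos: [400.0, -325.9, 179.3]
ee_rot: [0.002, 0.692, 0.722, -0.0]
force: [2.7, -1.2, 3.5]
grip_width: 0.081
grip_force: 83.2
```

Run:
```python
from h import *
s=sense();print(yawnow(),s["ee_rot"],s["eef_pos"],s["force"],s["wrist_torque"],s["grip_width"])
```

```text
92.36825794124813 [ 1.85179060e-03  6.92340658e-01  7.21568414e-01 -8.91194539e-05] [ 400.03334852 -325.93968942  179.31127829] [ 2.69574423 -1.16438508  3.4841657 ] [-0.24948502 -0.74774154  0.22515953] 0.0805753968956187
```

>>> step_arm(commands="0 0 0 0.4 0 0 0; 0 0 0 0.8 0 0 0; 0 0 0 1.2 0 0 0; 0 0 0 1.2 0 0 0")

```text
time_s: 17.52
eef_pos: [400.1, -325.9, 166.9]
ee_rot: [0.002, 0.692, 0.722, -0.0]
force: [3.9, -1.5, 0.6]
grip_width: 0.08
grip_force: 82.8
```

>>> step_arm(commands="0 0 0 0.4 0 0 0; 0 0 0 0.8 0 0 0; 0 0 0 1.1 0 0 0; 0 0 0 1.3 0 0 0; 0 0 0 1.3 0 0 0")

```text
time_s: 17.93
eef_pos: [400.1, -325.9, 154.1]
ee_rot: [0.002, 0.692, 0.722, 0.0]
force: [4.8, -1.5, 2.1]
grip_width: 0.073
grip_force: 83.2
```

>>> step_arm(commands="0 0 0 0.2 0 0 0; 0 0 0 0.4 0 0 0; 0 0 0 0.5 0 0 0; 0 0 0 0.5 0 0 0")

```text
time_s: 18.27
eef_pos: [400.4, -325.7, 150.4]
ee_rot: [0.002, 0.692, 0.722, 0.0]
force: [4.0, 3.2, 14.7]
grip_width: 0.076
grip_force: 85.3
```

Run:
```python
from h import *
s=sense();print(yawnow(),s["ee_rot"],s["eef_pos"],s["force"],s["wrist_torque"],s["grip_width"])
save("side","side4.png");save("top","top4.png")
a=cv2.imread("pics/top4.png");b=cv2.imread("pics/side4.png")
o=np.hstack([cv2.resize(b[115:215,285:375],None,fx=5,fy=5,interpolation=2),cv2.resize(a[190:280,315:385],None,fx=5,fy=500/90,interpolation=2)]);cv2.imwrite("pics/crop6.png",o);print(o.shape)
```

```text
92.37299893541154 [2.06016623e-03 6.92310212e-01 7.21597044e-01 1.76110844e-04] [ 400.38166451 -325.72433076  150.38287639] [ 4.03585441  3.20432894 14.70439996] [ 0.48122142 -0.65184274  0.25431785] 0.07603657077322133
(500, 800, 3)
```

View pics/crop6.png

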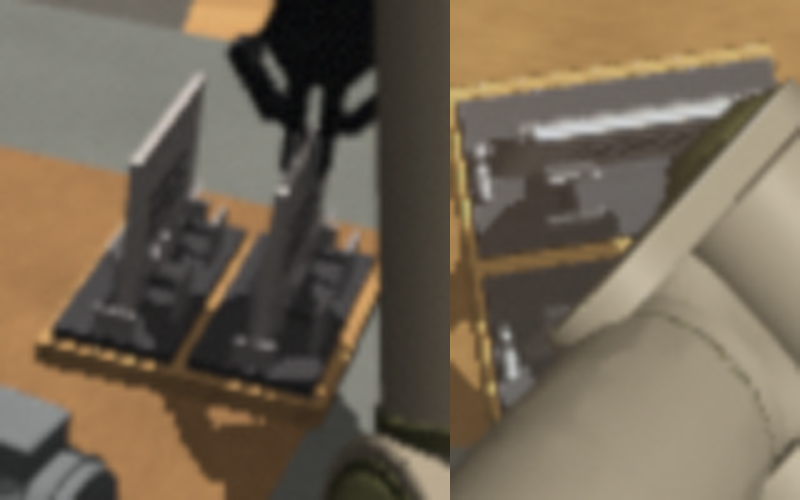

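>>> step_arm(commands="0 0 0 0.15 0 0 0; 0 0 0 0.3 0 0 0; 0 0 0 0.3 0 0 0; 0 0 0 0.3 0 0 0")

```text
time_s: 18.7
eef_pos: [400.7, -325.7, 150.3]
ee_rot: [0.003, 0.692, 0.722, 0.0]
force: [-2.7, 12.8, 41.7]
grip_width: 0.079
grip_force: 89.6
```

The panel hit a hard stop at exactly the home height. I'll ease the load, release and retreat.

>>> step_arm(commands="0 0 0 -0.4 0 0 0; 0 0 0 -0.5 0 0 0; 0.12 0 0 -0.5 0 0 0; 0.2 0 0 -0.5 0 0 0; 0.3 0 0 -0.5 0 0 0; 0.35 0 0 -0.5 0 0 0; 0.35 0 0 -0.5 0 0 0; 0.35 0 0 -4 0 0 0; 0.35 0 0 -8 0 0 0; 0.35 0 0 -12 0 0 0; 0.35 -4 0 -14 0 0 0; 0.35 -8 0 -14 0 0 0; 0.35 -12 0 -14 0 0 0; 0.35 -16 0 -14 0 0 0; 0.35 -16 0 -14 0 0 0; 0.35 -16 0 -14 0 0 0", newtons=40)

```text
time_s: 20.03
eef_pos: [405.2, -486.6, 283.5]
ee_rot: [-0.001, 0.693, 0.721, 0.0]
force: [0.4, 0.2, -0.1]
grip_width: 0.348
grip_force: 0.0
```

Run:
```python
from h import *
print(sense()["eef_pos"],sense()["force"])
save("side","side5.png");save("top","top5.png")
a=cv2.imread("pics/top5.png");b=cv2.imread("pics/side5.png")
o=np.hstack([b[110:320,165:385],a[185:290,95:400][:, :]][:1]);o=cv2.resize(o,None,fx=2.7,fy=2.7,interpolation=2)
t=cv2.resize(a[190:280,305:395],None,fx=2.2,fy=2.2,interpolation=2);o=np.hstack([o,np.zeros((o.shape[0],t.shape[1],3),np.uint8)]);o[:t.shape[0],-t.shape[1]:]=t
t=cv2.resize(a[185:275,100:190],None,fx=2.2,fy=2.2,interpolation=2);o[210:210+t.shape[0],-t.shape[1]:]=t
cv2.imwrite("pics/fin.png",o);print(o.shape)
```

```text
[ 405.16604762 -486.56390951  283.49932937] [ 0.41819744  0.19996883 -0.1175219 ]
(567, 792, 3)
```

View pics/fin.png

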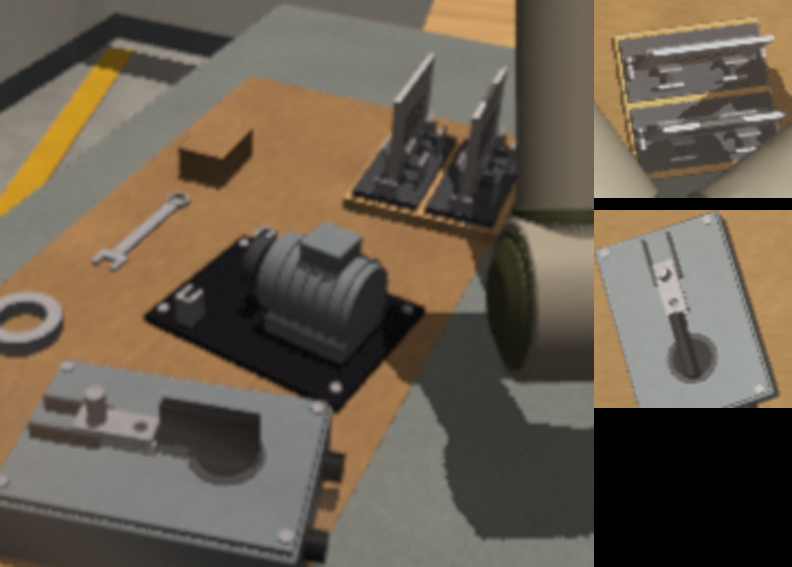

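The last picture shows the panel standing upright in the near slot, parallel to the filled one at matching height (tops near (500,75) and (430,60)). The hasp and handle are still lined up, and the wrench, flange ring and carton are untouched.

```bash
python3 -c "
from rig import *
print(finish_job())"
```

```text
the job is handed in; nothing more can be done
None
```

The job is handed in after about 20 s of robot time. The handle is at off, the hasp is fully in over it, and the panel stands home and released in the empty slot; the last pictures show the wrench, flange ring and carton undisturbed. No verdict came back.

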